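Pack a bearing housing with its cover on top

ROBOT

A 6-joint arm with a two-finger parallel gripper is mounted at the origin on the work surface. World frame = base frame: x ahead of the robot, y to its left, z up, the work surface at z = 0. Lengths are in m, angles in degrees, forces in N, time in s.
With the tool pointing down it reaches from about 0.25 to 0.725 m from the base axis. Payload 9.7 kg.
Tool frame: the origin (TCP) lies on the centre line of the jaws, within the pads' length; the fingertips stand 17 mm ahead of it and the grasp point (between the pads) lies 2 mm behind it (bot.tip_extent is the distance from the TCP to the fingertips, in m); z points along the fingers, y is the line along which they close (so a half turn about z gives the same grasp; the last joint's range is limited). The gripper opens to 85 mm and grips with 20 to 120 N. Pads are 22 mm wide; open, the fingers measure 114 mm over their backs; the gripper's body (76 mm by 85 mm) begins 54 mm behind the grasp point. The pads swing forward as they close: fully open they stand 13 mm farther back than shut.
Start: joints at [-71.047, 4.979, 10.078, 95.1, 0, 90], TCP at [0.179, -0.52, 0.216] pointing down, gripper open.
Joint ranges: [-179.16, 179.16], [-48.56, 103.87], [-65.8, 70.77], [-126.05, 130.52], [-82.76, 87.17], [-180, 180]. Speed limits (degrees/s): [127.2, 127.2, 147.25, 180, 180, 180].

INTERFACE

Orientations are given as [roll, pitch, yaw] about the fixed x, y, z axes, in that order (R = Rz(yaw) Ry(pitch) Rx(roll)).
In Python, from workcell import bot gives the robot as it stands.
- The arm moves only by the tool carry_out, never from a script. Its argument "moves" is text: rows parted by semicolons, each of 7 numbers parted by spaces: the shift along the tool's x, y, z in mm, then the turn, a rotation vector about the tool's x, y, z in degrees, then the finger opening in mm, from 0 to 85.4. A call has 1 to 20 rows; each row is the pose to reach, as a shift and turn from the pose commanded when the call began, along the tool's axes at that moment; what a row does not reach only later rows make up. A row lasts 1/10 s, in which the tool goes at most 50 mm and 8.59 degrees, less where a joint would pass 70% of its speed; a pose out of reach is approached as far as the arm can. A call with a gripper value outside its range is refused whole. The fingers move at their own pace and stop on an object; "force" is the grip in N (left out, the last holds). Time passes only in rows, so rows that repeat a pose let the fingers close. It gives the time, the measured TCP pose, the force, the opening and the grip force at its end, in the units of the state.
- bot.get_obs(): the state, without advancing time (a new reading comes with each control period).
- bot.camera(name): name is "scene" or "top"; returns a dict with "img" (420x560x3 uint8, red, green, blue), "mtx" (3x3 intrinsics, pixels), "k1" (the pictures are not rectified: a ray, as slopes to the right and down, at radius r is drawn at 1 + k1 r^2 times it, then the intrinsics apply), "position" and "orientation" of the camera in the world. Camera axes: x right, y up, looking along -z (the intrinsics and any distortion apply to the point x, -y, -z); pixel columns grow to the right and rows downward; lengths in m; the calibration is good to about 2 mm. A picture is of the moment at which its call begins. There is no depth.
- bot.job_done(): hands the job in; it is judged then, once.
The state is a dict: "time": time; "q": joint angles; "qd": joint speeds; "joint_efforts": joint torques, N m; "ee_pos": TCP position; "tcp_rot": TCP orientation; "wrist_force": force on the tool from outside, world axes, zero at the start; "torque": the same for the moment, N m; "opening": finger opening in m; "grasp_force": force on a finger pad.
Only numpy, scipy, OpenCV 4.12 (cv2) and the standard library are available. Lean on these libraries where they do the work, as an engineer would, in place of code of your own. Each camera call takes 0.05 s, during which the arm holds its last target. There are 200 camera calls.

TASK

Pack the open pale plastic parts box on the bench: first set the heavy iron bearing housing (the block on a long rectangular foot, not the round hub) down on its foot in the middle of the box floor, lengthwise along the box, without dropping it. Then lay the light rectangular plastic cover (not the round cap) the right way up, centred and lengthwise on the housing's flat top, and let go.

Things in the scene. Friction and masses are not known exactly. Their poses are not given: they have to be found in the camera images.
- parts_box: Open-topped pale (off-white) plastic box fixed to the bench, 188 long (its x) by 158 wide (its y) by 76 mm high outside; walls and floor 4 mm thick, so 180 by 150 by 72 mm inside. Origin: centre of the underside on the bench, z up; the inner floor is 4 mm above the origin. It starts empty.
- housing: Dark iron bearing housing, 0.5 to 0.85 kg, on its foot. Foot 100 (its x) by 42 (its y) by 10 mm high, a bolt hole at each end; on its middle a block 62 (x) by 42 (y) mm up to a flat top 40 mm above the underside. Grip the two flat faces 42 mm apart (along y) that show the round bore. Origin: centre of the underside, z up. Not the round iron hub (68 mm across, 34 mm high) nearby.
- cover: Light grey plastic cover, 0.05 kg, lying flange down. Flat flange 84 (its x) by 58 (its y) by 4 mm, a screw hole in each corner; on its middle a rectangular hump 46 (x) by 34 (y) mm, its top 30 mm above the flat underside. Grip the hump across its 34 mm. Origin: centre of the underside, z up. Not the round grey cap (64 mm across, 26 mm high) nearby.

How it is judged (in metres and radians):
On the way, in this order (a step that is already met when the one before it is completed fails the run):
1. the housing stands on its foot on the box floor, in the middle and lengthwise, let go (x of housing in the frame of parts_box between -0.025 and 0.025 m and y of housing in the frame of parts_box between -0.025 and 0.025 m and z of housing in the frame of parts_box below 0.009 m and angle between housing's own z axis and vertical below 0.09 rad and angle between the x axis of housing and the x axis of parts_box, either way round below 0.3 rad and contact force between the fingers and housing below 0.3 N), for 0.2 s.
2. the cover lies flat, hump up, centred and lengthwise on the housing's top, let go (x of cover in the frame of housing between -0.018 and 0.018 m and y of cover in the frame of housing between -0.018 and 0.018 m and z of cover in the frame of housing between 0.036 and 0.045 m and angle between cover's own z axis and vertical below 0.09 rad and angle between the x axis of cover and the x axis of housing, either way round below 0.3 rad and contact force between the fingers and cover below 0.3 N), for 0.2 s.
At the end, for the whole second after the job is handed in: The housing stands on its foot on the box floor, centred in the box within 25 mm along each side and 17 degrees. The cover lies flat, hump up, on the housing's top, centred within 18 mm each way and 17 degrees. Lengthwise counts either way round. Both are released and at rest (x of housing in the frame of parts_box between -0.025 and 0.025 m and y of housing in the frame of parts_box between -0.025 and 0.025 m and z of housing in the frame of parts_box below 0.009 m and angle between each of housing, cover's own z axis and vertical below 0.09 rad and angle between the x axis of housing and the x axis of parts_box, either way round below 0.3 rad and x of cover in the frame of housing between -0.018 and 0.018 m and y of cover in the frame of housing between -0.018 and 0.018 m and z of cover in the frame of housing between 0.036 and 0.045 m and angle between the x axis of cover and the x axis of housing, either way round below 0.3 rad and linear speed of each of housing, cover below 0.02 m/s); the robot touches nothing.
It fails at once if the housing is dropped: it falls free, faster than 0.6 m/s with no finger touching it (a fall of about 20 mm) (linear speed of housing above 0.6 m/s and contact force between the fingers and housing below 0.01 N).
It also fails if it takes over 67 s, if anything falls off the work surface, if the arm or the gripper's body presses on something with over 40 N, if the wrist force passes 120 N, or if a joint passes its speed limit or range.

## Working session

There is one attempt and no reset: what is moved stays moved. The work goes in short steps, Python scripts to look and compute and a tool call to move; the robot and the scene stay as the last step left them, time stands still between calls to the robot, and variables do not carry over. Pictures are saved under pics/ and viewed, at most 10 in all, crops included, and the job is handed in when it is done.

Besides the shell and the picture viewer there is one more tool, called after "Emit:" as a command line: name --argument value ..., lists and objects as JSON in quotes. carry_out: Moves the arm, as the interface text tells. Its arguments: {"type":"object","properties":{"moves":{"type":"string"},"force":{"type":"number"}},"required":["moves"]}

```bash
mkdir -p pics
cat > h.py <<'E'
import numpy as np,cv2
from scipy.spatial.transform import Rotation as R
from workcell import bot
def rot(o):
    o=np.array(o,float)
    if o.shape==(3,3): return o
    if o.size==4: return R.from_quat(o).as_matrix()
    return R.from_euler('xyz',o,degrees=True).as_matrix()
def ray(c,u,v):
    K=np.array(c['mtx']);d=np.array([(u-K[0,2])/K[0,0],(v-K[1,2])/K[1,1]]);s=d.copy()
    for _ in range(30): s=d/(1+c['k1']*(s@s))
    return rot(c['orientation'])@np.array([s[0],-s[1],-1])
def at(c,u,v,z):
    r=ray(c,u,v);p=np.array(c['position']);return p+r*(z-p[2])/r[2]
def save(c,n,crop=None,f=1):
    im=c['img'][:,:,::-1]
    if crop: a,b,w,h=crop; im=im[b:b+h,a:a+w]
    cv2.imwrite('pics/'+n,cv2.resize(im,None,fx=f,fy=f,interpolation=cv2.INTER_CUBIC))
E
python3 - <<'E'
from h import *
import pickle
for n in('top','scene'):
    c=bot.camera(n);pickle.dump(c,open(n+'.pkl','wb'));save(c,n+'0.png',None,1.4);print({k:v for k,v in c.items() if k!='img'})
print(bot.get_obs())
E
```

```text
{'mtx': array([[385.77510166,   0.        , 276.6778603 ],
       [  0.        , 385.77510166, 209.15487539],
       [  0.        ,   0.        ,   1.        ]]), 'k1': -0.011422310132624496, 'position': array([0.42370942, 0.01772587, 0.86328747]), 'orientation': array([  7.46447387,  -1.235001  , -90.88524101])}
{'mtx': array([[392.69847677,   0.        , 272.5243726 ],
       [  0.        , 392.69847677, 211.47130278],
       [  0.        ,   0.        ,   1.        ]]), 'k1': -0.06255376114997263, 'position': array([ 1.06849853, -0.01538354,  0.67566606]), 'orientation': array([39.46913401, -0.11487722, 88.5961057 ])}
{'time': 0.1, 'q': array([-7.10463057e+01,  5.00779189e+00,  1.00397887e+01,  9.50985713e+01,
        1.44529341e-04,  9.00000204e+01]), 'qd': array([ 0.06653087, -0.04810354,  0.00670557,  0.09651289,  0.0015334 ,
        0.03648948]), 'joint_efforts': array([ 1.43895482e-03, -5.21563089e+01,  4.65651655e+01,  1.60608249e-02,
       -1.71356936e-05,  2.95205780e-05]), 'ee_pos': array([ 0.17857424, -0.51997972,  0.21556259]), 'tcp_rot': array([-1.79933426e+02, -1.44505562e-04,  1.89536738e+01]), 'wrist_force': array([ 0.46930455,  0.9497309 , -0.64157947]), 'torque': array([-0.00054274, -0.03531524,  0.00400348]), 'grasp_force': 0.0, 'opening': 0.08522175445720385}
```

View pics/top0.png

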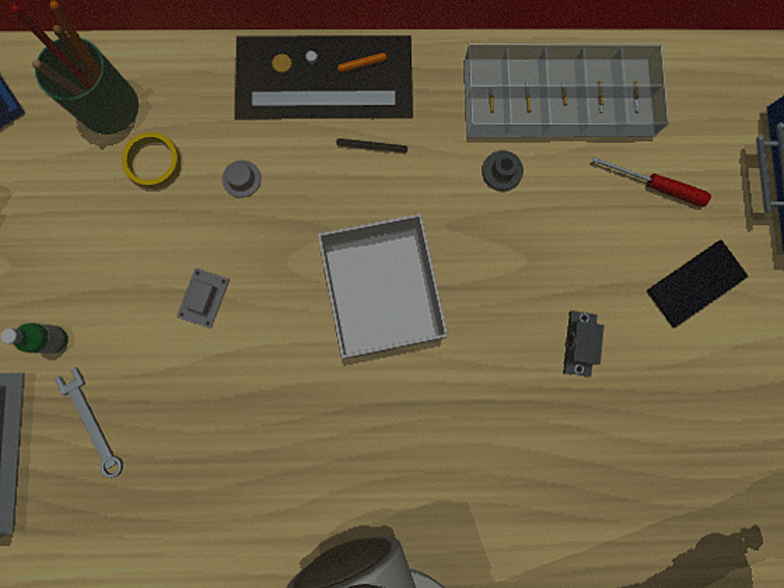

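View pics/scene0.png

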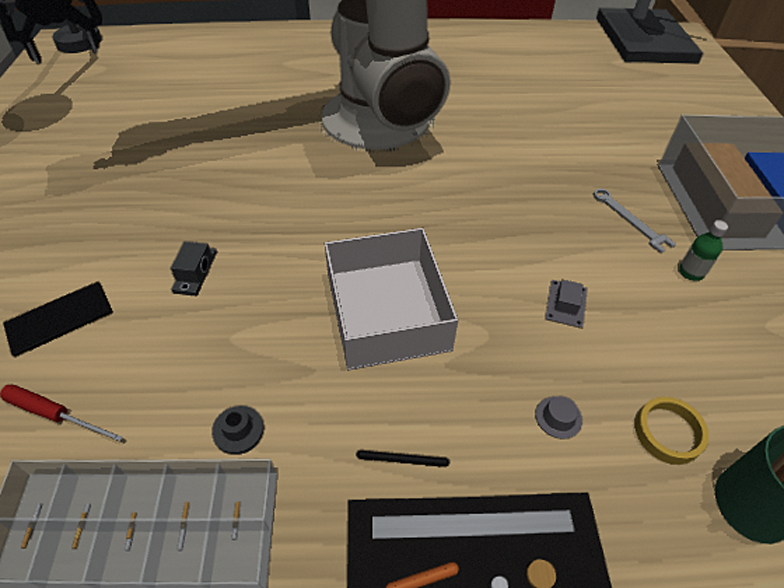

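The top view shows the box at about (382,288), the housing at (583,343) and the cover at (203,298), in 1.4x pixels. I'll enlarge these three.

Run:
```python
import pickle,cv2,numpy as np
c=pickle.load(open('top.pkl','rb'));im=c['img'][:,:,::-1]
def cr(a,b,w,h,f): return cv2.resize(im[b:b+h,a:a+w],None,fx=f,fy=f,interpolation=cv2.INTER_CUBIC)
A=cr(390,215,50,60,8)  # housing 400x480
B=cr(120,185,50,60,8)
o=np.hstack([A,B]);o=cv2.convertScaleAbs(o,alpha=1.5)
cv2.imwrite('pics/hc.png',o)
cv2.imwrite('pics/box.png',cr(220,145,110,120,5))
```

```text
(no output)
```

View pics/hc.png

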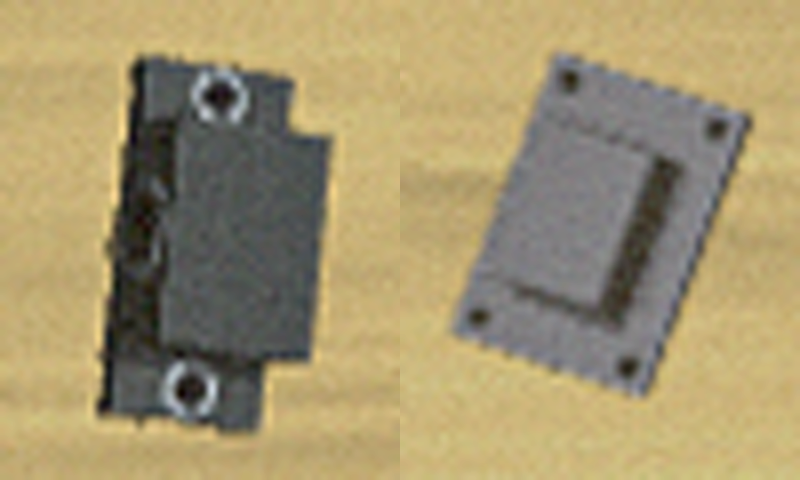

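View pics/box.png

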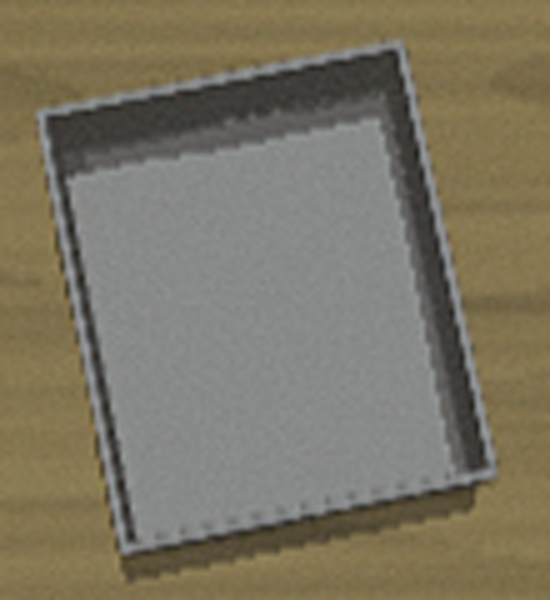

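The crops show:
- **Housing:** foot holes at (220,97) and (189,389), with top corners at (180,127), (332,135), (310,362) and (162,352).
- **Cover:** holes at (568,80), (716,128), (479,315) and (628,367).
- **Box:** rim corners at (38,110), (403,40), (496,475) and (122,553).

Run:
```python
from h import *
import pickle
c=pickle.load(open('top.pkl','rb'))
def P(l,a,b,f,z): return np.array([at(c,a+(x+.5)/f-.5,b+(y+.5)/f-.5,z) for x,y in l])
def rep(n,p):
    print(n,'ctr',p.mean(0).round(4),'sides mm',[round(1e3*np.linalg.norm(p[i]-p[i-1]),1) for i in range(len(p))],'yaws',[round(np.degrees(np.arctan2(*(p[i]-p[i-1])[1::-1])),1) for i in range(len(p))])
rep('hole',P([(220,97),(189,389)],390,215,8,.01))
rep('htop',P([(180,127),(332,135),(310,362),(162,352)],390,215,8,.04))
rep('foot',P([(138,58),(292,80),(262,430),(102,415)],390,215,8,.01))
rep('choles',P([(168,80),(316,128),(228,367),(79,315)],120,185,8,.004))
rep('cfl',P([(158,55),(350,117),(245,395),(55,330)],120,185,8,.004))
rep('box',P([(38,110),(403,40),(496,475),(122,553)],220,145,5,.076))
```

```text
hole ctr [ 0.4513 -0.3093  0.01  ] sides mm [np.float64(81.9), np.float64(81.9)] yaws [np.float64(-9.6), np.float64(170.4)]
htop ctr [ 0.4498 -0.3091  0.04  ] sides mm [np.float64(60.7), np.float64(41.4), np.float64(61.4), np.float64(40.0)] yaws [np.float64(-8.1), np.float64(-93.8), np.float64(170.6), np.float64(85.3)]
foot ctr [ 0.4507 -0.3076  0.01  ] sides mm [np.float64(100.0), np.float64(43.8), np.float64(97.9), np.float64(44.6)] yaws [np.float64(-9.1), np.float64(-98.9), np.float64(171.3), np.float64(83.8)]
choles ctr [0.5327 0.293  0.004 ] sides mm [np.float64(69.6), np.float64(44.0), np.float64(70.5), np.float64(44.2)] yaws [np.float64(-18.9), np.float64(-108.7), np.float64(161.2), np.float64(70.1)]
cfl ctr [0.5322 0.2917 0.004 ] sides mm [np.float64(81.4), np.float64(57.1), np.float64(82.2), np.float64(56.2)] yaws [np.float64(-18.7), np.float64(-108.7), np.float64(160.7), np.float64(70.5)]
box ctr [0.5399 0.0074 0.076 ] sides mm [np.float64(187.0), np.float64(155.7), np.float64(186.2), np.float64(155.5)] yaws [np.float64(10.5), np.float64(-79.4), np.float64(-169.5), np.float64(100.9)]
```

Sizes and heights agree with the given dimensions. Poses:
- **Housing:** (0.4505, -0.309), yaw -9
- **Box:** (0.540, 0.0075), yaw 10.6
- **Cover:** (0.532, 0.2925), yaw -18.9

Next I move above the housing.

Emit:
carry_out --moves "50 -17 15 0 0 4 85;95 -33 29 0 0 9 85;140 -48 43 0 0 14 85;185 -63 57 0 0 19 85;230 -79 70 0 0 24 85;275 -94 84 0 0 28 85;305 -104 91 0 0 28 85;325 -111 96 0 0 28 85;325 -111 96 0 0 28 85;325 -111 96 0 0 28 85;325 -111 96 0 0 28 85" --force 80

```text
time: 1.2
ee_pos: [0.4494, -0.3102, 0.1204]
tcp_rot: [180.0, 0.0, -9.1]
wrist_force: [-0.2, 0.7, 0.2]
opening: 0.0851
grasp_force: 0.0
```

Emit:
carry_out --moves "0 0 30 0 0 0 85;0 0 55 0 0 0 85;0 0 75 0 0 0 85;0 0 88 0 0 0 85;0 0 94 0 0 0 85;0 0 94 0 0 0 85;0 0 94 0 0 0 85;0 0 94 0 0 0 60;0 0 94 0 0 0 50;0 0 94 0 0 0 40;0 0 94 0 0 0 30;0 0 94 0 0 0 30;0 0 94 0 0 0 30;0 0 94 0 0 0 30;0 0 94 0 0 0 30;0 0 94 0 0 0 30"

```text
time: 2.8
ee_pos: [0.45, -0.3097, 0.0262]
tcp_rot: [180.0, -0.0, -9.0]
wrist_force: [-0.4, -0.3, -1.0]
opening: 0.0298
grasp_force: 0.0
```

Run:
```python
from h import *
save(bot.camera('scene'),'s1.png',(60,100,200,150),4)
```

```text
(no output)
```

View pics/s1.png

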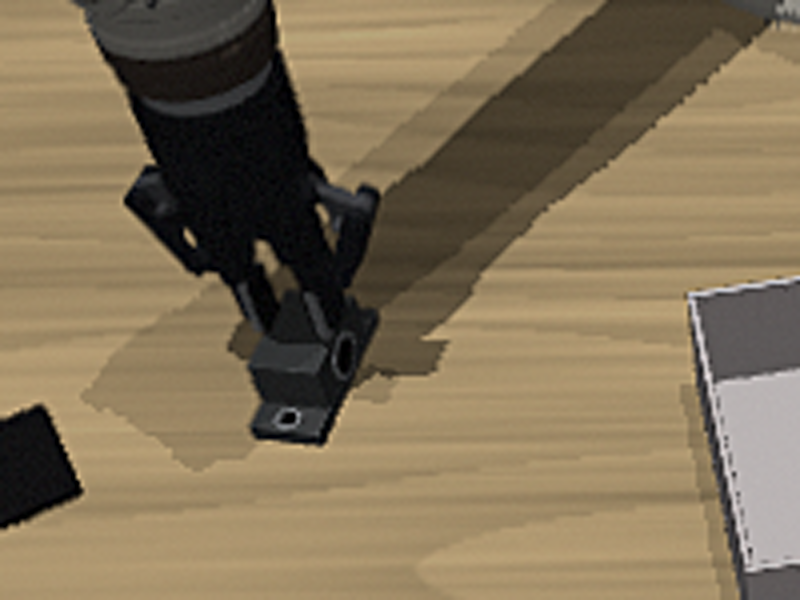

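The grasp missed: the fingers closed to 30 mm on nothing. In the picture they are behind the block, over the rear part of the foot. The near hole at crop (288,418) hasn't moved since the first scene picture. I'll cross-check the calibration with the scene camera.

Run:
```python
from h import *
import pickle
c=pickle.load(open('scene.pkl','rb'))
d=pickle.load(open('top.pkl','rb'))
print('near hole scene',at(c,132,204.5,.01),'top',at(d,390+220/8,215+97/8,.01),at(d,390+189/8,215+389/8,.01))
q=lambda l,z:print(np.array([at(c,(x+.5)/1.4-.5,(y+.5)/1.4-.5,z) for x,y in l]).round(4))
q([(326,243),(424,230),(456,321),(348,369-28)],.076)
q([(555,283),(586,289),(581,326),(549,317)],.004)
# project tcp into both
p=bot.get_obs()['ee_pos']
for n,k in(('scene',c),('top',d)):
    v=rot(k['orientation']).T@(p-k['position']);s=np.array([v[0],-v[1]])/-v[2];s*=1+k['k1']*(s@s)
    print(n,k['mtx'][0,0]*s+k['mtx'][:2,2])
t=bot.camera('top');pickle.dump(t,open('top1.pkl','wb'));print(t['position'],t['orientation']);save(t,'t1.png',(340,160,130,120),5)
```

```text
near hole scene [ 0.49308922 -0.31550315  0.01      ] top [ 0.49068334 -0.31710126  0.01      ] [ 0.40995576 -0.30337769  0.01      ]
[[ 0.4669 -0.0851  0.076 ]
 [ 0.4416  0.0676  0.076 ]
 [ 0.6209  0.0982  0.076 ]
 [ 0.6506 -0.0486  0.076 ]]
[[0.4941 0.2819 0.004 ]
 [0.508  0.3299 0.004 ]
 [0.5815 0.3027 0.004 ]
 [0.563  0.2569 0.004 ]]
scene [136.45607619 185.48981679]
top [418.11587596 245.14925959]
[0.42370942 0.01772587 0.86328747] [  7.46447387  -1.235001   -90.88524101]
```

View pics/t1.png

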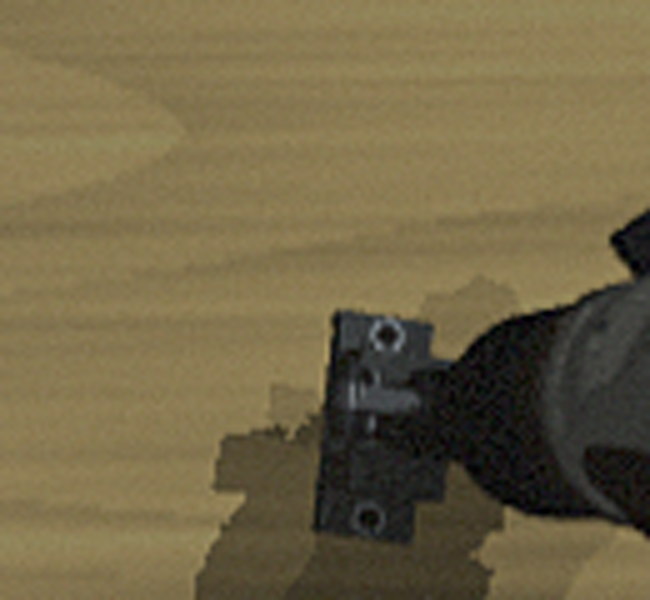

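```bash
cat >> h.py <<'E'
def proj(k,p):
    v=rot(k['orientation']).T@(np.array(p)-k['position']);s=np.array([v[0],-v[1]])/-v[2];s=s*(1+k['k1']*(s@s))
    return k['mtx'][0,0]*s+k['mtx'][:2,2]
E
python3 - <<'E'
from h import *
o=bot.get_obs();print({k:np.round(o[k],3) for k in('time','ee_pos','q','wrist_force','opening','grasp_force')}, bot.tip_extent)
T=rot(o['tcp_rot']);p=o['ee_pos'];outs=[]
for n,(a,b,w,h) in(('scene',(105,145,65,70)),('top',(395,215,65,70))):
    c=bot.camera(n);f=6
    im=cv2.resize(c['img'][b:b+h,a:a+w,::-1].copy(),None,fx=f,fy=f,interpolation=cv2.INTER_CUBIC);im=cv2.convertScaleAbs(im,alpha=2.)
    for y,col in((0,(0,0,255)),(.015,(0,255,0)),(-.015,(0,255,0)),(.021,(255,255,0)),(-.021,(255,255,0))):
        for z in(.017,-.02):
            u=(proj(c,p+T@[0,y,z])-[a,b]+.5)*f
            cv2.circle(im,tuple(int(i) for i in u),2,col,-1)
    outs.append(im)
cv2.imwrite('pics/ov.png',np.hstack(outs))
E
```

```text
{'time': np.float64(2.9), 'ee_pos': array([ 0.45 , -0.31 ,  0.026]), 'q': array([-34.533,   5.117, -10.834,  74.051,   0.   , 154.515]), 'wrist_force': array([-0.165, -1.143, -0.15 ]), 'opening': np.float64(0.03), 'grasp_force': np.float64(0.0)} 0.017
```

View pics/ov.png

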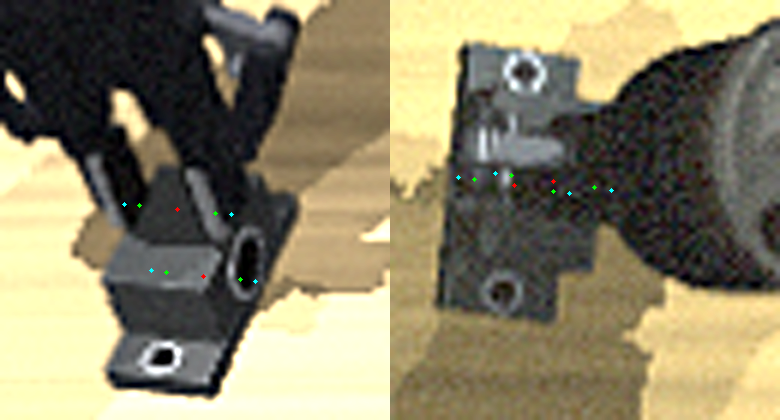

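Run:
```python
from h import *
import pickle
c=pickle.load(open('scene.pkl','rb'));o=bot.get_obs();T=rot(o['tcp_rot']);p=o['ee_pos']
for u,v in((118,228),(222,237),(100,160),(200,172)):
    r=ray(c,105+u/6-.5,145+v/6-.5);q=c['position']
    for e in(.011,0,-.011):
        # tool-frame point where tool x = e
        a=T.T@(q-p);b=T.T@r;t=(e-a[0])/b[0];print((u,v),e,((a+t*b)*1e3).round(1))
```

```text
(118, 228) 0.011 [ 11.   19.8 -18.6]
(118, 228) 0 [ 0.  27.9 -6.1]
(118, 228) -0.011 [-11.   36.    6.5]
(222, 237) 0.011 [ 11.  -21.2 -19.4]
(222, 237) 0 [  0.  -14.   -6.9]
(222, 237) -0.011 [-11.   -6.7   5.6]
(100, 160) 0.011 [ 11.   15.9 -54.6]
(100, 160) 0 [  0.   23.9 -42.8]
(100, 160) -0.011 [-11.   31.9 -31. ]
(200, 172) 0.011 [ 11.  -21.9 -53.4]
(200, 172) 0 [  0.  -14.7 -41.5]
(200, 172) -0.011 [-11.   -7.4 -29.7]
```

The triangulated tips are about 36 mm higher than the stated geometry says, just above the block's top. I'll test this by opening, lowering 7 mm and closing to see whether the block stops the fingers.

Emit:
carry_out --moves "0 0 0 0 0 0 60;0 0 0 0 0 0 85;0 0 0 0 0 0 85;0 0 0 0 0 0 85;0 0 0 0 0 0 85;0 0 2 0 0 0 85;0 0 4 0 0 0 85;0 0 6 0 0 0 85;0 0 7 0 0 0 85;0 0 7 0 0 0 85;0 0 7 0 0 0 60;0 0 7 0 0 0 50;0 0 7 0 0 0 36;0 0 7 0 0 0 36;0 0 7 0 0 0 36;0 0 7 0 0 0 36" --force 20

```text
time: 4.6
ee_pos: [0.45, -0.3095, 0.0194]
tcp_rot: [-180.0, -0.0, -9.0]
wrist_force: [-1.3, 1.9, 3.3]
opening: 0.041
grasp_force: 20.7
```

The fingers stopped at 41 mm on the block, so they really do sit higher than reported. I'll lower in small steps and watch the force.

Emit:
carry_out --moves "0 0 0 0 0 0 60;0 0 0 0 0 0 85;0 0 0 0 0 0 85;0 0 0 0 0 0 85;0 0 2 0 0 0 85;0 0 4 0 0 0 85;0 0 6 0 0 0 85;0 0 6 0 0 0 85"

```text
time: 5.4
ee_pos: [0.4497, -0.3095, 0.0127]
tcp_rot: [-180.0, 0.0, -9.0]
wrist_force: [-0.6, -0.2, 0.2]
opening: 0.0852
grasp_force: 0.0
```

Run:
```python
from h import *
c=bot.camera('scene');d=bot.camera('top')
f=lambda c,a,b:cv2.convertScaleAbs(cv2.resize(c['img'][b:b+80,a:a+65,::-1],None,fx=6,fy=6,interpolation=cv2.INTER_CUBIC),alpha=2)
cv2.imwrite('pics/lo.png',np.hstack([f(c,105,140),f(d,395,205)]))
```

```text
(no output)
```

View pics/lo.png

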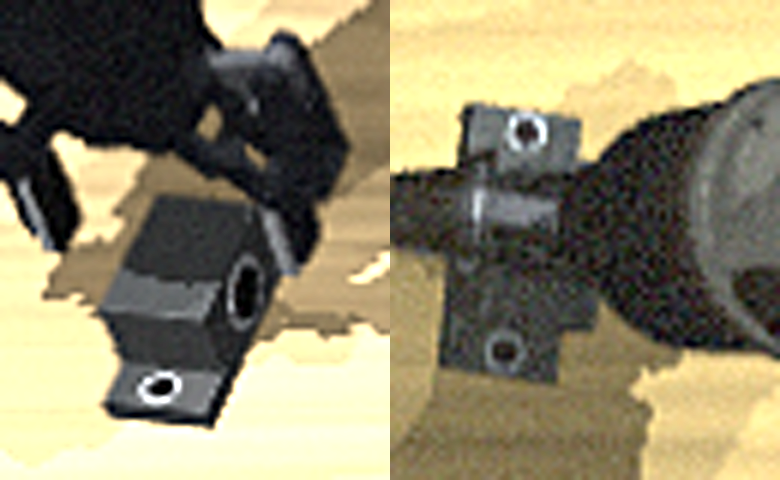

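The open fingertips show at about (45,247) and (292,272) on the left, on either side of the block and well above the bench. I'll triangulate them.

Run:
```python
from h import *
import pickle
c=pickle.load(open('scene.pkl','rb'));o=bot.get_obs();T=rot(o['tcp_rot']);p=o['ee_pos']
for u,v in((48,247),(25,205),(292,272),(265,215)):
    r=ray(c,105+u/6-.5,140+v/6-.5);q=c['position']
    for e in(.011,0,-.006,):
        a=T.T@(q-p);b=T.T@r;t=(e-a[0])/b[0];w=a+t*b;print((u,v),e,(w*1e3).round(1),'z',round(p[2]-w[2],4))
```

```text
(48, 247) 0.011 [ 11.   47.  -33.9] z 0.047
(48, 247) 0 [  0.   55.7 -21.4] z 0.0345
(48, 247) -0.006 [ -6.   60.4 -14.6] z 0.0276
(25, 205) 0.011 [ 11.   48.9 -55.8] z 0.0689
(25, 205) 0 [  0.   57.5 -43.7] z 0.0568
(25, 205) -0.006 [ -6.   62.3 -37.2] z 0.0502
(292, 272) 0.011 [ 11.  -48.6 -33.5] z 0.0466
(292, 272) 0 [  0.  -41.9 -21. ] z 0.0341
(292, 272) -0.006 [ -6.  -38.2 -14.2] z 0.0273
(265, 215) 0.011 [ 11.  -45.5 -62.9] z 0.076
(265, 215) 0 [  0.  -38.7 -51. ] z 0.0641
(265, 215) -0.006 [ -6.  -35.  -44.5] z 0.0576
```

The tips are symmetric about the axis (±48 mm) but about 35 mm higher than the state reports, so the reported z has a bias of about -35 mm. I'll lower a further 22 mm and grip.

Emit:
carry_out --moves "0 0 5 0 0 0 85;0 0 10 0 0 0 85;0 0 14 0 0 0 85;0 0 17 0 0 0 85;0 0 19 0 0 0 85;0 0 20 0 0 0 85;0 0 20 0 0 0 85"

```text
time: 6.2
ee_pos: [0.4499, -0.3096, -0.0069]
tcp_rot: [-180.0, 0.0, -9.0]
wrist_force: [-0.9, -1.0, 0.0]
opening: 0.0848
grasp_force: 0.0
```

Emit:
carry_out --moves "0 0 0 0 0 0 65;0 0 0 0 0 0 52;0 0 0 0 0 0 44;0 0 0 0 0 0 34;0 0 0 0 0 0 34;0 0 0 0 0 0 34;0 0 0 0 0 0 34;0 0 0 0 0 0 34;0 0 -2 0 0 0 34;0 0 -4 0 0 0 34;0 0 -6 0 0 0 34;0 0 -8 0 0 0 34;0 0 -8 0 0 0 34;0 0 -8 0 0 0 34" --force 80

```text
time: 7.6
ee_pos: [0.4499, -0.3096, 0.0011]
tcp_rot: [-180.0, 0.0, -9.0]
wrist_force: [0.1, -0.2, -7.6]
opening: 0.0407
grasp_force: 81.5
```

Gripped, and the load of 7.6 N fits the housing. Now I lift and carry it over the box.

Emit:
carry_out --moves "0 0 -10 0 0 0 34;0 0 -25 0 0 0 34;0 0 -45 0 0 0 34;0 0 -65 0 0 0 34;0 0 -85 0 0 0 34;0 0 -100 0 0 0 34;0 0 -108 0 0 0 34;0 0 -110 0 0 0 34;0 0 -110 0 0 0 34"

```text
time: 8.5
ee_pos: [0.4499, -0.3096, 0.111]
tcp_rot: [-180.0, 0.0, -9.0]
wrist_force: [-0.7, -1.0, -6.9]
opening: 0.0409
grasp_force: 81.8
```

Emit:
carry_out --moves "1 -8 0 0 0 0 34;3 -24 0 0 0 -1 34;6 -46 0 0 0 -2 34;9 -72 0 0 0 -4 34;12 -98 0 0 0 -6 34;15 -124 0 0 0 -8 34;18 -150 0 0 0 -10 34;21 -176 0 0 0 -12 34;24 -202 0 0 0 -14 34;27 -228 0 0 0 -16 34;30 -254 0 0 0 -18 34;33 -278 0 0 0 -19 34;36 -300 0 0 0 -19.6 34;38 -316 0 0 0 -19.6 34;39 -325 0 0 0 -19.6 34;39 -327 0 0 0 -19.6 34;39 -327 0 0 0 -19.6 34;39 -327 0 0 0 -19.6 34"

```text
time: 10.3
ee_pos: [0.5397, 0.0065, 0.1112]
tcp_rot: [180.0, 0.0, 10.5]
wrist_force: [0.8, -0.0, -7.2]
opening: 0.0413
grasp_force: 82.2
```

Run:
```python
from h import *
c=bot.camera('scene');d=bot.camera('top')
f=lambda c,a,b:cv2.convertScaleAbs(cv2.resize(c['img'][b:b+140,a:a+130,::-1],None,fx=3,fy=3,interpolation=cv2.INTER_CUBIC),alpha=1.6)
cv2.imwrite('pics/bx.png',np.hstack([f(c,215,130),f(d,210,140)]))
print(bot.get_obs()['q'])
```

```text
[ 6.87273615e-01  2.77223686e+00 -3.84928135e+00  8.33769499e+01
 -7.78784016e-03  1.70195998e+02]
```

View pics/bx.png

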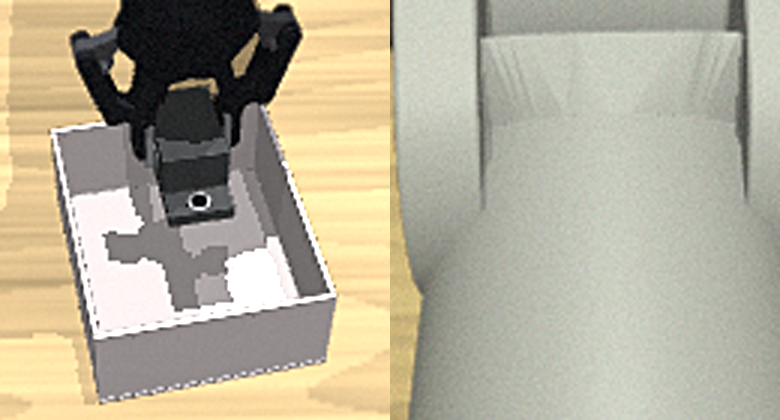

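The scene view shows the housing level over the box, with its near hole at about pixel (281,196.7). I'll check that against the expected pose.

Run:
```python
from h import *
import pickle
c=pickle.load(open('scene.pkl','rb'))
a=np.radians(10.5)
for z in(.108,.118,.128,.138): print(z,at(c,281,196.7,z), proj(c,[.5397+.041*np.cos(a),.0065+.041*np.sin(a),z]))
```

```text
0.108 [0.56463416 0.01448972 0.108     ] [281.03719252 202.7326796 ]
0.118 [0.57351023 0.01396347 0.118     ] [281.13619042 199.27535126]
0.128 [0.5823863  0.01343722 0.128     ] [281.23717815 195.74564026]
0.138 [0.59126237 0.01291098 0.138     ] [281.34021299 192.14136021]
```

This agrees with the expected hole height of 0.128, so the underside is about 115–118 mm up. I'll lower 106 mm, then feel for the floor.

Emit:
carry_out --moves "0 0 8 0 0 0 34;0 0 22 0 0 0 34;0 0 40 0 0 0 34;0 0 58 0 0 0 34;0 0 74 0 0 0 34;0 0 87 0 0 0 34;0 0 97 0 0 0 34;0 0 103 0 0 0 34;0 0 106 0 0 0 34;0 0 106 0 0 0 34;0 0 106 0 0 0 34"

```text
time: 11.5
ee_pos: [0.5403, 0.0072, 0.0058]
tcp_rot: [180.0, -0.1, 10.6]
wrist_force: [-0.5, -0.4, -7.4]
opening: 0.0408
grasp_force: 82.2
```

Emit:
carry_out --moves "0 0 1 0 0 0 34;0 0 2 0 0 0 34;0 0 3 0 0 0 34;0 0 3 0 0 0 34;0 0 3 0 0 0 34"

```text
time: 12.0
ee_pos: [0.5399, 0.0072, 0.0022]
tcp_rot: [-180.0, 0.0, 10.6]
wrist_force: [-0.6, -0.7, -6.7]
opening: 0.0408
grasp_force: 82.2
```

Emit:
carry_out --moves "0 0 1 0 0 0 34;0 0 2 0 0 0 34;0 0 3 0 0 0 34;0 0 4 0 0 0 34;0 0 5 0 0 0 34;0 0 5 0 0 0 34;0 0 5 0 0 0 34"

```text
time: 12.7
ee_pos: [0.5399, 0.0072, -0.0024]
tcp_rot: [180.0, -0.0, 10.6]
wrist_force: [-3.4, -0.1, 1.6]
opening: 0.041
grasp_force: 82.8
```

The housing is on the floor. I release it and retreat.

Emit:
carry_out --moves "0 0 0 0 0 0 46;0 0 0 0 0 0 56;0 0 0 0 0 0 66;0 0 0 0 0 0 66;0 0 0 0 0 0 66;0 0 0 0 0 0 66;0 0 0 0 0 0 66;0 0 -5 0 0 0 66;0 0 -15 0 0 0 66;0 0 -35 0 0 0 66;0 0 -60 0 0 0 66;0 0 -90 0 0 0 66;0 0 -120 0 0 0 66;0 0 -140 0 0 0 66;0 0 -145 0 0 0 66;0 0 -145 0 0 0 66"

```text
time: 14.3
ee_pos: [0.5403, 0.0072, 0.143]
tcp_rot: [180.0, -0.1, 10.6]
wrist_force: [-0.2, -0.5, 0.6]
opening: 0.0658
grasp_force: 0.0
```

Now to the cover, turning the tool by half a turn less 29.5° to keep the last joint in range.

Emit:
carry_out --moves "2 -14 0 0 0 -8 66;5 -30 0 0 0 -16 66;7 -46 0 0 0 -24 66;10 -62 0 0 0 -32 66;12 -78 0 0 0 -40 66;15 -94 0 0 0 -48 66;17 -110 0 0 0 -56 66;20 -126 0 0 0 -64 66;22 -142 0 0 0 -72 66;25 -158 0 0 0 -80 66;27 -174 0 0 0 -88 66;30 -190 0 0 0 -96 66;32 -206 0 0 0 -104 66;35 -222 0 0 0 -112 66;37 -238 0 0 0 -120 66;40 -254 0 0 0 -128 66;42 -270 0 0 0 -136 66;44 -282 0 0 0 -144 66;44 -282 0 0 0 -150.5 66;44 -282 0 0 0 -150.5 66"

```text
time: 16.3
ee_pos: [0.5308, 0.2925, 0.1404]
tcp_rot: [-179.9, -0.1, 161.2]
wrist_force: [0.1, 0.1, 0.1]
opening: 0.0662
grasp_force: 0.0
```

Emit:
carry_out --moves "0 0 0 0 0 0 66;0 0 0 0 0 0 66;0 0 0 0 0 0 66"

```text
time: 16.6
ee_pos: [0.5315, 0.2921, 0.142]
tcp_rot: [-180.0, -0.0, 160.9]
wrist_force: [0.3, 0.1, -0.0]
opening: 0.0658
grasp_force: 0.0
```

Emit:
carry_out --moves "0 0 20 0 0 0 66;0 0 50 0 0 0 66;0 0 80 0 0 0 66;0 0 105 0 0 0 66;0 0 125 0 0 0 66;0 0 138 0 0 0 66;0 0 145 0 0 0 66;0 0 148 0 0 0 66;0 0 148 0 0 0 66;0 0 148 0 0 0 56;0 0 148 0 0 0 46;0 0 148 0 0 0 38;0 0 148 0 0 0 28;0 0 148 0 0 0 28;0 0 148 0 0 0 28;0 0 148 0 0 0 28;0 0 148 0 0 0 28" --force 25

```text
time: 18.3
ee_pos: [0.5318, 0.2926, -0.0052]
tcp_rot: [180.0, 0.0, 161.1]
wrist_force: [-0.4, -0.4, 5.1]
opening: 0.0334
grasp_force: 26.4
```

The cover is gripped at 33 mm. I lift it.

Emit:
carry_out --moves "0 0 -4 0 0 0 28;0 0 -12 0 0 0 28;0 0 -25 0 0 0 28;0 0 -45 0 0 0 28;0 0 -65 0 0 0 28;0 0 -85 0 0 0 28;0 0 -105 0 0 0 28;0 0 -122 0 0 0 28;0 0 -132 0 0 0 28;0 0 -135 0 0 0 28;0 0 -135 0 0 0 28"

```text
time: 19.4
ee_pos: [0.5316, 0.2925, 0.1294]
tcp_rot: [180.0, 0.0, 161.1]
wrist_force: [-0.3, -0.5, -0.2]
opening: 0.0333
grasp_force: 25.8
```

Emit:
carry_out --moves "-4 -11 0 0 0 -1 28;-12 -32 0 0 0 -3 28;-20 -53 0 0 0 -5 28;-28 -75 0 0 0 -8 28;-36 -96 0 0 0 -11 28;-44 -117 0 0 0 -14 28;-52 -139 0 0 0 -17 28;-60 -160 0 0 0 -20 28;-68 -181 0 0 0 -23 28;-76 -203 0 0 0 -26 28;-84 -224 0 0 0 -28 28;-91 -242 0 0 0 -29.5 28;-96 -256 0 0 0 -29.5 28;-99 -264 0 0 0 -29.5 28;-100 -267 0 0 0 -29.5 28;-100 -267 0 0 0 -29.5 28;-100 -267 0 0 0 -29.5 28"

```text
time: 21.1
ee_pos: [0.5394, 0.008, 0.1291]
tcp_rot: [180.0, -0.0, -169.4]
wrist_force: [0.2, 0.5, -0.5]
opening: 0.0334
grasp_force: 25.8
```

Run:
```python
from h import *
c=bot.camera('scene')
cv2.imwrite('pics/cv.png',cv2.convertScaleAbs(cv2.resize(c['img'][120:270,220:340,::-1],None,fx=4,fy=4,interpolation=cv2.INTER_CUBIC),alpha=1.5))
p=bot.get_obs()['ee_pos'];a=np.radians(10.6);M=np.array([[np.cos(a),-np.sin(a)],[np.sin(a),np.cos(a)]])
for n,x,y,z in(('cover',.042,.029,.139),('housingtop',.031,.021,.044),('foot',.05,.021,.014)):
    for s in(1,-1): print(n,((proj(c,[*(p[:2]+M@[x,s*y]),z])-[220,120]+.5)*4).round())
```

```text
cover [312. 281.]
cover [190. 300.]
housingtop [282. 393.]
housingtop [202. 406.]
foot [289. 457.]
foot [210. 470.]
```

View pics/cv.png

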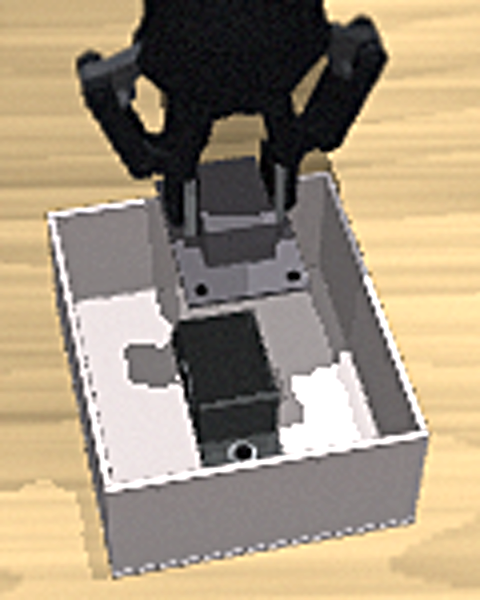

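The cover is held level and hump up over the housing. Its corners at (310,290) and (188,305), and the block's at (280,390) and (203,403), lie within about 5 mm of the prediction. I lower it.

Emit:
carry_out --moves "0 0 8 0 0 0 28;0 0 22 0 0 0 28;0 0 38 0 0 0 28;0 0 54 0 0 0 28;0 0 67 0 0 0 28;0 0 77 0 0 0 28;0 0 83 0 0 0 28;0 0 86 0 0 0 28;0 0 87 0 0 0 28;0 0 88 0 0 0 28;0 0 89 0 0 0 28;0 0 89 0 0 0 28;0 0 89 0 0 0 28"

```text
time: 22.45
ee_pos: [0.5395, 0.0075, 0.0404]
tcp_rot: [-180.0, 0.0, -169.4]
wrist_force: [-0.5, 0.4, -0.5]
opening: 0.0336
grasp_force: 25.8
```

Emit:
carry_out --moves "0 0 0.5 0 0 0 28;0 0 1 0 0 0 28;0 0 1.5 0 0 0 28;0 0 1.5 0 0 0 28;0 0 1.5 0 0 0 28"

```text
time: 22.95
ee_pos: [0.5394, 0.0075, 0.0387]
tcp_rot: [180.0, 0.0, -169.4]
wrist_force: [-0.7, 0.3, 1.0]
opening: 0.0336
grasp_force: 25.9
```

Emit:
carry_out --moves "0 0 0.5 0 0 0 28;0 0 1 0 0 0 28;0 0 1 0 0 0 28;0 0 1 0 0 0 28"

```text
time: 23.35
ee_pos: [0.5395, 0.0074, 0.0388]
tcp_rot: [-180.0, 0.0, -169.4]
wrist_force: [-4.5, -0.1, 9.5]
opening: 0.0337
grasp_force: 26.9
```

There is contact with 9.5 N. I ease off 1 mm, release and retreat.

Emit:
carry_out --moves "0 0 -0.5 0 0 0 28;0 0 -0.8 0 0 0 28;0 0 -0.8 0 0 0 38;0 0 -0.8 0 0 0 48;0 0 -0.8 0 0 0 58;0 0 -0.8 0 0 0 66;0 0 -0.8 0 0 0 66;0 0 -0.8 0 0 0 66;0 0 -4 0 0 0 66;0 0 -12 0 0 0 66;0 0 -30 0 0 0 66;0 0 -55 0 0 0 66;0 0 -80 0 0 0 66;0 0 -105 0 0 0 66;0 0 -120 0 0 0 66;0 0 -125 0 0 0 66;0 0 -125 0 0 0 66;0 0 -125 0 0 0 66"

```text
time: 25.15
ee_pos: [0.539, 0.0074, 0.1615]
tcp_rot: [180.0, -0.1, -169.4]
wrist_force: [0.3, -0.3, -0.7]
opening: 0.066
grasp_force: 0.0
```

Run:
```python
from h import *
c=bot.camera('scene');print(bot.get_obs()['wrist_force'])
d=c['img'][170:240,250:305].mean(2)
a=np.radians(10.6);M=np.array([[np.cos(a),-np.sin(a)],[np.sin(a),np.cos(a)]])
# expected cover: flange corners & holes, sampled grey levels (crop coords)
for x,y in((.042,.029),(.042,-.029),(.035,.022),(.035,-.022)): print(x,y,(proj(c,[*(np.array([.54,.0074])+M@[x,y]),.048])-[250,170]).round(1))
for r in range(28,70,2): print(r,*[f'{int(v):3d}' for v in d[r,8:50]])
```

```text
[ 0.35265318 -0.78002876  0.49418905]
0.042 0.029 [45.  50.2]
0.042 -0.029 [17.  54.9]
0.035 0.022 [40.8 48.1]
0.035 -0.022 [19.7 51.7]
28 160 175  34  34  31  18  42  40  41  25  74  81  78  75  77  80  81  81  82  84  82  82  82  83  82  84  90  49  48  43 116 108 108 106 105 105 106 106 106 107 110  76
30 156 167  93  30  35  38  37  37  39  26  25  82  79  75  76  78  78  77  77  77  74  76  77  77  77  77  82  45  34  30  70 112 108 105 104 106 104 105 105 105 107 109
32 154 161 175  29  31  36  35  39  38  29  26  72  82  77  76  76  76  76  78  75  75  76  76  72  73  91  92  93  23  34  30  78 109 106 105 105 107 104 106 104 106 106
34 164 163 170  90  30  31  29  86  85  72  28  22  76  79  78  77  79  77  74  74  92  91  90  90  91  90  88  92  89  80  77 110 109 105 106 106 105 107 106 105 104 105
36  69  69  72  80  63  77  77  76  77  81  56  23  53  81  77  77  76  76  74  90  90  92  90  90  91  92  91  93 100  57  76  72  74 108 106 106 106 105 106 105 105 105
38  80  80  82  81  44  80  77  78  79  80  84  25  25  79  80  80  80  93  98  96  88  83  64  43  37  35  3
[... 1926 characters left out ...]
 179 179 179 179
62 154 155 154 154 154 154 154 154 159 173  80  49  12  26  23  22  23  22  52 112 110   7   8   4   0 175  59  60  61  61  56  50 105 204 196 190 185 183 146 132 166 175
64 156 154 155 155 154 155 153 154 156 167  70  83   2  53  49  49  61  60  51 101  93  36   3  11  59 153  42  68 102 121 161 205 207 201 198 194 182 132  88  56  67  74
66 154 155 154 155 154 155 155 153 154 157 164 172  84  39  51  57  78 107 155 204 203 205 206 204 202 174 119  75  64  67  75  78  82  85  85  88  88  88  87  90  92  90
68 154 153 154 153 108 158 181 176 190 197 200 200 201 199 146 106  56  69  74  76  81  83  87  87  88  88  88  87  90  89  91  91  89  89  89  88  89  88  90  90  87  86
```

The cover's front holes lie at (40.5,48.5) and (20,52) in the crop. That is within half a pixel of where a flat, centred cover on the housing should show them, so I hand in.

```bash
python3 -c "
from workcell import bot
print(bot.job_done())"
```

```text
the job is handed in; nothing more can be done
None
```

The job is handed in: the housing is on the box floor, centred and lengthwise to within a few mm, and the cover is centred flat on its top. Both are released and the arm is clear; the first grasp missed because the reported tool height was about 35 mm too low, which I corrected for.

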